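# Hold a test probe on a spring valve

### The job

Pull the orange-handled test probe up out of its stand and set its tip on the black dot of the yellow valve disc, with the probe standing square to the disc (in line with the leaning valve, not just upright). Press gently until the disc has gone about halfway in against its spring, and finish while still gripping the probe and holding it there, still and without letting go. Do not press the green disc, and leave the other tools and fittings where they are.

Things in the scene. Friction and masses are not known exactly. Their poses are not given: they have to be found in the camera images.
- probe: pen-shaped probe, 150 mm long, about 0.11 kg, tip down in its stand. Origin at the tip end; z runs from tip to handle. Ball-ended steel tip 8 mm thick (z 0 to 30 mm), steel shaft 14 mm thick (to z 67), orange square handle 20 x 20 mm, flats across x and y (z 67 to 147). The handle's lower end rests on the stand's top: the lower 67 mm are in the hole, the handle stands free
- probe_tip (a point): the end of the probe's tip (same axes as the probe)
- probe_grip (a point): a good place to grip: on the probe's axis in its handle, 110 mm from the tip end (same axes as the probe)
- probe_stand: black block, fixed, the probe's stand: 60 x 60 mm, 72 mm high; origin at the centre of its underside, z up; a 16 mm round hole, 70 mm deep, in the middle of its top
- gauge_stand: grey block, fixed, stand of the blue gauge: 60 x 60 mm, 72 mm high; origin at the centre of its underside, z up; a 16 mm round hole, 70 mm deep, in the middle of its top
- gauge: bystander: blue-handled gauge with a brass tip, of the same form and size as the probe, standing in the grey stand; origin at its tip end
- yellow_nest: fixed nest: aluminium plate 100 (x) x 130 (y) x 12 mm with blue cradle blocks holding a black tee fitting, its run along y 60 mm up; origin under the plate's centre, z up. The tee's branch (the valve, mouth 46 mm thick) leans 25 degrees from vertical towards the nest's -x side, roughly towards the robot; the yellow disc stands 15 mm out of its mouth
- yellow_spot (a point): the black dot (8 mm) in the middle of the yellow disc's face, moving with the disc. The disc is 30 mm across. z points out of the disc along the leaning valve, 25 degrees from vertical; x and y lie in the face. About 26 mm from the nest's origin towards its -x, 116 mm above the table when not pressed
- yellow_disc (a joint): how far the yellow disc is pressed in along its own axis, in m: 0 is out, 0.012 is the hard stop, 0.006 is halfway. Spring 0.5 N per mm (about 3 N halfway, 6 N at the stop); it springs back when let go
- green_nest: bystander: fixed test nest like the yellow one, with a green disc; same size and origin
- green_spot (a point): the black dot on the green disc, placed and directed as on the yellow one
- green_disc (a joint): how far the green disc is pressed in, in m; same spring and travel as the yellow disc
- fitting_a: bystander: loose finished black fitting with two yellow caps, about 40 x 74 mm, 34 mm high, far side of the table; origin at the centre of its underside
- fitting_b: bystander: loose finished black fitting with two yellow caps, about 40 x 74 mm, 34 mm high, far side of the table; origin at the centre of its underside
- fitting_c: bystander: loose finished black fitting with two yellow caps, about 40 x 74 mm, 34 mm high, far side of the table; origin at the centre of its underside

How it is judged:
On the way:
1. the probe is drawn up out of its stand and gripped in the fingers, its tip above the stand's top (height (world z) of probe_tip above 0.08 m and contact force between the fingers and probe above 2 N and contact force between probe and probe_stand below 0.1 N), for 0.1 s.
At the end, for the whole second after the job is handed in: The probe is held in the fingers, still (under 10 mm/s), its tip within 7 mm of the dot on the yellow disc, its axis within 9 degrees of the disc's axis, the disc pressed in by 3 to 9 mm (of 12) and a contact force of 1 to 8 N between the probe and the nest; the robot itself does not touch the nest (distance between probe_tip and yellow_spot below 0.007 m and angle between the z axis of probe_tip and the z axis of yellow_spot, either way round below 0.16 rad and value of joint yellow_disc between 0.003 and 0.009 m and contact force between probe and yellow_nest between 1 and 8 N and contact force between the fingers and probe above 2 N and contact force between each of the arm, the fingers and yellow_nest below 0.1 N and linear speed of probe below 0.01 m/s); the arm keeps its last pose, push and grip.
It fails at once if the probe is pressed hard (over 20 N) on the yellow nest (contact force between probe and yellow_nest above 20 N).
It fails at once if the green disc is pressed (value of joint green_disc above 0.003 m).
It fails at once if the blue gauge is moved by more than 30 mm (distance of gauge from where it was at the start of the episode above 0.03 m).
It fails at once if a finished fitting is moved by more than 30 mm (distance of any of fitting_a, fitting_b, fitting_c from where it was at the start of the episode above 0.03 m).
It also fails if it takes over 35 s, if anything falls off the work surface, if the arm or the gripper's body presses on something with over 40 N, if the wrist force passes 120 N, or if a joint passes its speed limit or range.

### The arm

A 6-joint arm with a two-finger parallel gripper is mounted at the origin on the work surface. World frame = base frame: x ahead of the robot, y to its left, z up, the work surface at z = 0. Lengths are in m, angles in rad, forces in N, time in s.
With the tool pointing down it reaches from about 0.325 to 0.9 m from the base axis. Payload 6.1 kg.
Tool frame: the origin (TCP) lies at the very end of the fingers, on their centre line; the grasp point (between the pads) lies 19 mm behind it; z points along the fingers, y is the direction in which the jaws open and shut (so a half turn about z gives the same grasp; the last joint's range is limited). The gripper opens to 85 mm and grips with 20 to 120 N. Pads are 22 mm wide; open, the fingers measure 114 mm over their backs; the gripper's body (76 mm by 85 mm) begins 54 mm behind the grasp point. The pads swing forward as they close: fully open they stand 13 mm farther back than shut.
Start: joints at [-1.324, 0.22, 1.526, -0, 1.395, -0.126], TCP at [0.228, -0.582, 0.231] pointing down, gripper open.
Joint ranges: [-2.98, 2.98], [-0.91, 2.08], [0.09, 2.57], [-1.24, 4.39], [0.2, 2.65], [-2.68, 2.68]. Speed limits (rad/s): [2.57, 2.57, 3.01, 3.14, 3.14, 3.14].

### API

Orientations are given as a 3x3 rotation matrix whose columns are the frame's x, y, z axes.
In Python, from station import manip, viewer, ticket gives the robot as it stands.
- The arm moves only by the tool send_rows, never from a script. Its argument "series" is a list of rows, each an object with "dp": the shift along the tool's x, y, z in cm, a list of three; "yaw": the turn about the tool's z in degrees; "jaw": the gripper command: -1 is fully open, 1 is shut, values between are in proportion. A call has 1 to 10 rows; each row shifts and turns the commanded pose from where the row before left it, along the tool's axes as they then stand; what a row does not reach is not made up. A row lasts 1/12 s, in which the tool goes at most 41.7 mm and 7.16 degrees, less where a joint would pass 70% of its speed; a pose out of reach is approached as far as the arm can. A call is refused whole if a number of a shift passes 4.17 or a number of a turn 7.16, either way. A call with a gripper value outside its range is refused whole. The fingers move at their own pace and stop on an object; the grip force is fixed at half the most. Time passes only in rows, so rows that do not move let the fingers close. It gives the time, the measured TCP pose, the force and the opening at its end, in the units of the state.
- manip.observe(): the state, without advancing time (a new reading comes with each control period).
- viewer.get_image(name): name is "scene" or "top" or "wrist"; returns (picture, depth): 480x640x3 uint8, blue, green, red; 480x640 float32, m along the optical axis (not along the pixel's ray), 0 where there is no reading.
- viewer.calibration(name): a dict with "K" (3x3 intrinsics, pixels), "R" (3x3) and "t" (3): a world point X has camera coordinates R X + t; the wrist camera has in their place "T_tool_cam" (4x4, takes a point from camera to tool coordinates, whose origin is the TCP and whose axes are the flange's). Camera axes: x right, y down, z forward; pixel columns grow to the right and rows downward; lengths in m; the calibration is good to about 2 mm. A picture is of the moment at which its call begins: read the wrist's pose just before it. calibration takes no time and is no camera call.
- ticket.hand_in(): hands the job in, once; it reports no verdict.
The state is a dict: "clock": time; "joints": joint angles; "qvel": joint speeds; "joint_efforts": joint torques, N m; "tcp_pos": TCP position; "eef_rot": TCP orientation; "force": force on the tool from outside, world axes, zero at the start; "wrist_torque": the same for the moment, N m; "grip_width": opening from 0.0 (shut) to 1.0 (fully open).
Only numpy, scipy, OpenCV 4.12 (cv2) and the standard library are available. Lean on these libraries where they do the work, as an engineer would, in place of code of your own. Each camera call takes 0.05 s, during which the arm holds its last target.

## Working session

There is one attempt and no reset: what is moved stays moved. The work goes in short steps, Python scripts to look and compute and a tool call to move; the robot and the scene stay as the last step left them, time stands still between calls to the robot, and variables do not carry over. Pictures are saved under pics/ and viewed, and the job is handed in when it is done.

Besides the shell and the picture viewer there is one more tool, called after ">>>" in YAML: its name, and indented under it one key for each argument. send_rows: Moves the arm, as the interface text tells. Its arguments: {"type":"object","properties":{"series":{"type":"array"}},"required":["series"]}

```bash
mkdir -p pics; ls
python3 - <<'E'
from station import manip, viewer, ticket
import cv2, numpy as np
s=manip.observe()
for k,v in s.items(): print(k,np.round(v,3).tolist())
for n in ["scene","top"]:
    im,d=viewer.get_image(n); cv2.imwrite(f"pics/{n}0.png",im); np.savez(f"{n}0.npz",im=im,d=d)
    c=viewer.calibration(n); print(n,{k:np.round(v,3).tolist() for k,v in c.items()})
c=viewer.calibration("wrist"); print({k:np.round(v,3).tolist() for k,v in c.items()})
E
```

```text
pics
clock 0.0
joints [-1.324, 0.221, 1.528, 0.0, 1.395, -0.126]
qvel [-0.001, -0.0, 0.001, 0.0, 0.001, 0.0]
joint_efforts [0.001, -49.689, -38.939, -0.0, 0.011, 0.0]
tcp_pos [0.227, -0.581, 0.23]
eef_rot [[0.931, 0.364, -0.0], [0.364, -0.931, 0.002], [0.0, -0.002, -1.0]]
force [0.834, -0.45, -0.266]
wrist_torque [0.014, 0.018, -0.04]
grip_width 1.0
scene {'K': [[459.801, 0.0, 322.399], [0.0, 459.801, 242.549], [0.0, 0.0, 1.0]], 'R': [[0.488, 0.873, -0.017], [0.615, -0.357, -0.703], [-0.62, 0.333, -0.711]], 't': [-0.307, -0.279, 1.32]}
top {'K': [[486.754, 0.0, 320.799], [0.0, 486.754, 245.423], [0.0, 0.0, 1.0]], 'R': [[-0.089, -0.996, -0.006], [-0.972, 0.088, -0.218], [0.218, -0.014, -0.976]], 't': [0.058, 0.597, 1.109]}
{'K': [[354.776, 0.0, 320.171], [0.0, 354.776, 239.331], [0.0, 0.0, 1.0]], 'T_tool_cam': [[0.001, -0.949, -0.315, 0.082], [1.0, 0.001, 0.001, 0.0], [-0.0, -0.315, 0.949, -0.144], [0.0, 0.0, 0.0, 1.0]]}
```

View pics/scene0.png

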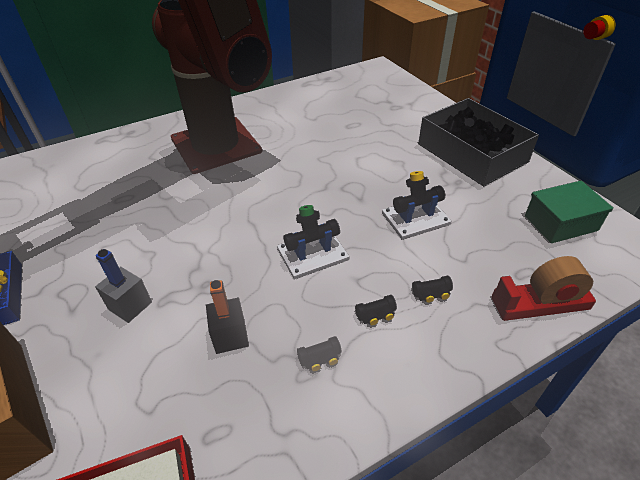

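View pics/top0.png

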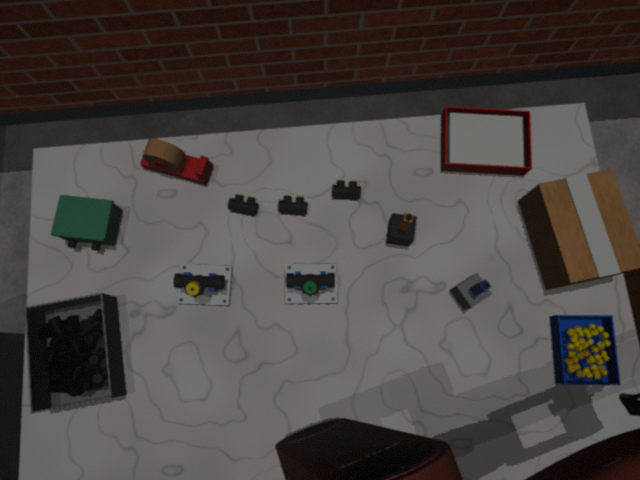

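```bash
cat > h.py <<'E'
import numpy as np, cv2
from station import manip, viewer, ticket
def load(n,tag): z=np.load(f"{n}{tag}.npz"); return z['im'],z['d']
def grab(n,tag):
    s=manip.observe(); im,d=viewer.get_image(n); cv2.imwrite(f"pics/{n}{tag}.png",im); np.savez(f"{n}{tag}.npz",im=im,d=d,p=s['tcp_pos'],R=s['eef_rot']); return im,d
def cloud(n,d,s=None):
    c=viewer.calibration(n);K=np.array(c['K']);v,u=np.mgrid[0:480,0:640]
    P=np.stack([(u-K[0,2])/K[0,0]*d,(v-K[1,2])/K[1,1]*d,d],-1)
    if n=="wrist":
        T=np.array(c['T_tool_cam']);P=P@T[:3,:3].T+T[:3,3]
        return P@np.array(s['eef_rot']).T+np.array(s['tcp_pos'])
    return (P-np.array(c['t']))@np.array(c['R'])
def crop(im,x0,y0,x1,y1,f,name):
    cv2.imwrite(f"pics/{name}.png",cv2.resize(im[y0:y1,x0:x1],None,fx=f,fy=f,interpolation=cv2.INTER_CUBIC))
E
python3 - <<'E'
from h import *
for n in ["scene","top"]:
    im,d=load(n,"0");P=cloud(n,d);hsv=cv2.cvtColor(im,cv2.COLOR_BGR2HSV);H,S,V=[hsv[...,i].astype(int) for i in range(3)]
    ok=(d>0)&(P[...,2]>0.03)&(P[...,0]>.2)&(P[...,0]<1.2)
    def rep(nm,m):
        q=P[m]; print(n,nm,len(q), np.median(q,0).round(4) if len(q) else '', q.min(0).round(3), q.max(0).round(3))
    box={'scene':{'or':(205,275,235,320),'ye':(405,165,430,185)},'top':{'or':(395,208,420,232),'ye':(180,278,205,300)}}[n]
    for k,b in box.items():
        M=np.zeros_like(ok);M[b[1]:b[3],b[0]:b[2]]=1
        hm=(H<17)&(S>120)&(V>60) if k=='or' else (H>20)&(H<35)&(S>120)&(V>80)
        rep(k,M&ok&hm)
    # stand tops
    b={'scene':(200,270,255,360),'top':(380,205,420,250)}[n]
    M=np.zeros_like(ok);M[b[1]:b[3],b[0]:b[2]]=1
    m=M&(abs(P[...,2]-.072)<.006)&(S<80); rep('standtop',m)
    r=cv2.minAreaRect((P[m][:,:2]*1000).astype(np.float32)); print(r)
    # yellow plate top z=12mm
    b={'scene':(375,190,460,245),'top':(165,255,240,312)}[n]
    M=np.zeros_like(ok);M[b[1]:b[3],b[0]:b[2]]=1
    m=M&(abs(P[...,2]-.012)<.004); rep('plate',m); print(cv2.minAreaRect((P[m][:,:2]*1000).astype(np.float32)))
im,_=load("scene","0");crop(im,190,265,260,360,6,"s_stand");crop(im,370,160,460,245,7,"s_nest")
im,_=load("top","0");crop(im,160,250,240,320,8,"t_nest");crop(im,375,195,435,255,8,"t_stand")
E
```

```text
scene or 229 [ 0.6363 -0.2039  0.116 ] [ 0.618 -0.21   0.075] [ 0.641 -0.187  0.156]
scene ye 107 [0.5241 0.2988 0.1172] [0.5   0.289 0.107] [0.534 0.318 0.124]
scene standtop 820 [ 0.6384 -0.2018  0.0737] [ 0.592 -0.234  0.066] [ 0.665 -0.163  0.078]
((628.0057373046875, -198.12538146972656), (60.26152038574219, 63.13471603393555), 75.51029968261719)
scene plate 1074 [0.5598 0.2876 0.0136] [0.482 0.23  0.008] [0.598 0.367 0.016]
((540.5831298828125, 300.20721435546875), (131.9593048095703, 102.28716278076172), 82.37387084960938)
top or 29 [ 0.6256 -0.1922  0.1513] [ 0.616 -0.222  0.069] [ 0.639 -0.185  0.157]
top ye 122 [0.5155 0.3045 0.1156] [0.502 0.291 0.106] [0.53  0.319 0.124]
top standtop 429 [ 0.6196 -0.1884  0.0706] [ 0.592 -0.233  0.066] [ 0.664 -0.16   0.077]
((627.8394165039062, -196.68804931640625), (60.61840057373047, 62.48715591430664), 75.46308898925781)
top plate 1114 [0.5225 0.2945 0.0113] [0.483 0.232 0.008] [0.597 0.372 0.016]
((539.8219604492188, 301.93511962890625), (130.6580810546875, 100.0960693359375), 82.76140594482422)
```

Run:
```python
import cv2,numpy as np
a=[cv2.resize(cv2.imread(f"pics/{n}.png"),(395,295)) for n in ["s_stand","s_nest","t_stand","t_nest"]]
cv2.imwrite("pics/m.png",np.vstack([np.hstack(a[:2]),np.hstack(a[2:])]))
```

```text
(no output)
```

View pics/m.png

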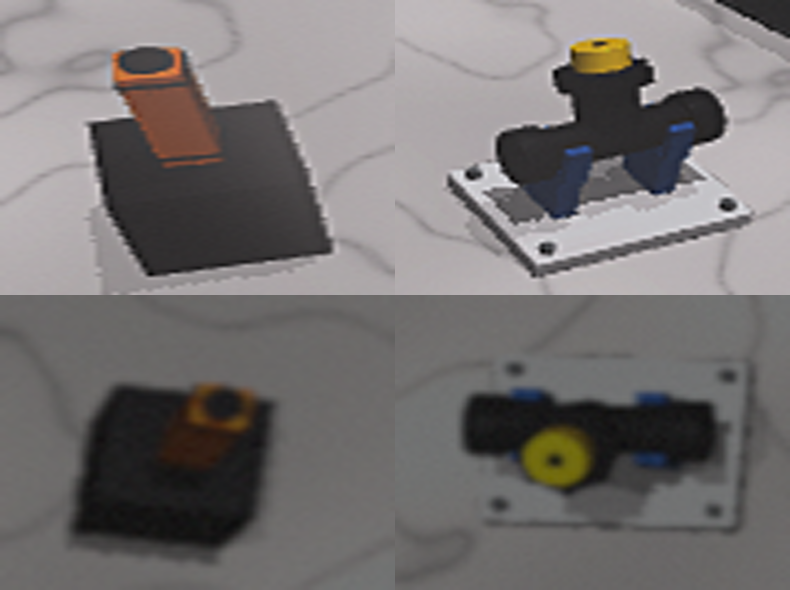

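>>> send_rows:
  series:
    - {"dp": [0,0,0],"yaw": 6,"jaw": -1}
    - {"dp": [0,0,0],"yaw": 6,"jaw": -1}
    - {"dp": [0,0,0],"yaw": 6,"jaw": -1}
    - {"dp": [0,0,0],"yaw": 6,"jaw": -1}
    - {"dp": [0,0,0],"yaw": 6,"jaw": -1}
    - {"dp": [0,0,0],"yaw": 5.8,"jaw": -1}

```text
clock: 0.6
tcp_pos: [0.2276, -0.5817, 0.2306]
eef_rot: [[0.967, -0.254, -0.0], [-0.254, -0.967, 0.001], [-0.001, -0.001, -1.0]]
force: [-0.2, -0.2, 0.5]
grip_width: 1.0
```

>>> send_rows:
  series:
    - {"dp": [2,-3.2,0],"yaw": 0,"jaw": -1}
    - {"dp": [2,-3.2,0],"yaw": 0,"jaw": -1}
    - {"dp": [2,-3.2,0],"yaw": 0,"jaw": -1}
    - {"dp": [2,-3.2,0],"yaw": 0,"jaw": -1}
    - {"dp": [2,-3.2,0],"yaw": 0,"jaw": -1}
    - {"dp": [2,-3.2,0],"yaw": 0,"jaw": -1}
    - {"dp": [2,-3.2,0],"yaw": 0,"jaw": -1}
    - {"dp": [2,-3.2,0],"yaw": 0,"jaw": -1}
    - {"dp": [2,-3.2,0],"yaw": 0,"jaw": -1}
    - {"dp": [2,-3.2,0],"yaw": 0,"jaw": -1}

```text
clock: 1.43
tcp_pos: [0.502, -0.3203, 0.2309]
eef_rot: [[0.968, -0.249, -0.0], [-0.249, -0.968, 0.0], [-0.001, -0.0, -1.0]]
force: [1.0, -0.8, -0.6]
grip_width: 0.996
```

>>> send_rows:
  series:
    - {"dp": [2,-3.2,0],"yaw": 0,"jaw": -1}
    - {"dp": [2,-3.2,0],"yaw": 0,"jaw": -1}
    - {"dp": [2,-3.2,0],"yaw": 0,"jaw": -1}
    - {"dp": [2,-3.2,0],"yaw": 0,"jaw": -1}
    - {"dp": [0,0,0],"yaw": 0,"jaw": -1}
    - {"dp": [0,0,0],"yaw": 0,"jaw": -1}

```text
clock: 1.93
tcp_pos: [0.6112, -0.216, 0.2303]
eef_rot: [[0.969, -0.246, -0.001], [-0.246, -0.969, 0.001], [-0.002, -0.0, -1.0]]
force: [-0.9, 0.2, 0.2]
grip_width: 1.002
```

```bash
cat > where.py <<'E'
from h import *
import sys
s=manip.observe();R=np.array(s['eef_rot']);print("t",round(s['clock'],2),"tcp",np.round(s['tcp_pos'],4),"yaw",np.degrees(np.arctan2(R[1,0],R[0,0])).round(2),"z",R[:,2].round(4),"F",np.round(s['force'],2),"tau",np.round(s['wrist_torque'],3),"g",round(s['grip_width'],3),"j",np.round(s['joints'],3))
for g in sys.argv[1:]:
    q=np.array([float(v) for v in g.split(',')]); print("to",g,"tool cm",(R.T@(q-np.array(s['tcp_pos']))*100).round(2))
E
python3 where.py .628,-.1975,.23; python3 -c "
from h import *
grab('wrist','1')"
```

```text
t 1.93 tcp [ 0.6112 -0.216   0.2303] yaw -14.23 z [-1.4e-03  6.0e-04 -1.0e+00] F [-0.87  0.25  0.15] tau [0.012 0.004 0.005] g 1.002 j [-0.461  0.277  1.461 -0.     1.405  1.358]
to .628,-.1975,.23 tool cm [ 1.17 -2.21  0.03]
```

View pics/wrist1.png

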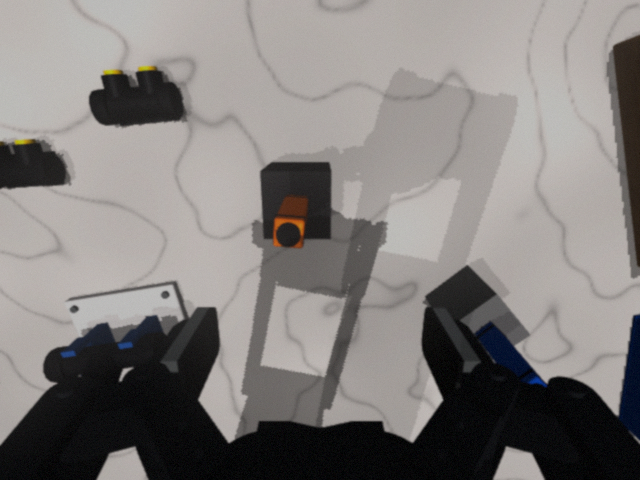

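The wrist view shows the orange handle's top at about (289,233), squared up with the image axes, and the fitting and nests clear of the fingers. Next I'll measure it.

```bash
python3 - <<'E'
from h import *
im,d=load('wrist','1');P=cloud('wrist',d,manip.observe())
b=P[218:248,273:308];m=(abs(b[...,2]-.155)<.005);q=b[m];print(len(q),q.mean(0),q.min(0),q.max(0),cv2.minAreaRect((q[:,:2]*1000).astype(np.float32)))
b=P[155:245,255:335];m=(abs(b[...,2]-.072)<.004);q=b[m];print(len(q),cv2.minAreaRect((q[:,:2]*1000).astype(np.float32)))
crop(im,255,155,335,250,6,'w1c')
E
python3 where.py .628,-.1975,.23
```

```text
882 [ 0.62855784 -0.20108704  0.15460916] [ 0.61599234 -0.21238804  0.15004401] [ 0.63940991 -0.18841133  0.1580817 ] ((627.60400390625, -200.50782775878906), (19.967323303222656, 20.080530166625977), 71.06182098388672)
3412 ((627.6600341796875, -200.56832885742188), (60.131927490234375, 59.7800178527832), 75.64543914794922)
t 1.98 tcp [ 0.6104 -0.2174  0.2305] yaw -14.33 z [-1.5e-03  2.0e-04 -1.0e+00] F [1.15 0.09 0.15] tau [-0.037 -0.016  0.034] g 0.997 j [-4.630e-01  2.760e-01  1.462e+00 -1.000e-03  1.405e+00  1.358e+00]
to .628,-.1975,.23 tool cm [ 1.22 -2.36  0.04]
```

View pics/w1c.png

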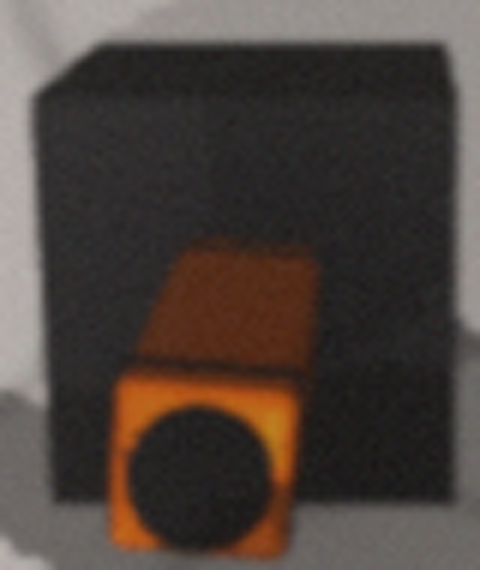

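>>> send_rows:
  series:
    - {"dp": [1.25,-2.2,0],"yaw": 0,"jaw": -1}
    - {"dp": [0,0,2.5],"yaw": 0,"jaw": -1}
    - {"dp": [0,0,2.5],"yaw": 0,"jaw": -1}
    - {"dp": [0,0,0],"yaw": 0,"jaw": -1}
    - {"dp": [0,0,0],"yaw": 0,"jaw": -1}

```text
clock: 2.4
tcp_pos: [0.6259, -0.2006, 0.1794]
eef_rot: [[0.968, -0.251, -0.004], [-0.251, -0.968, 0.002], [-0.005, -0.001, -1.0]]
force: [-1.0, -0.7, 0.4]
grip_width: 0.995
```

```bash
python3 where.py .628,-.199,.096
python3 - <<'E'
from h import *
im,d=grab('wrist','2');P=cloud('wrist',d,manip.observe())
hsv=cv2.cvtColor(im,cv2.COLOR_BGR2HSV)
m=(abs(P[...,2]-.155)<.005)&(abs(P[...,0]-.628)<.03)&(abs(P[...,1]+.2)<.03);q=P[m];print(len(q),q.mean(0),cv2.minAreaRect((q[:,:2]*1000).astype(np.float32)))
E
```

```text
t 2.4 tcp [ 0.6259 -0.2006  0.1794] yaw -14.54 z [-0.0044  0.0017 -1.    ] F [-0.98 -0.68  0.37] tau [ 0.015 -0.002 -0.022] g 0.995 j [-0.43   0.338  1.483 -0.     1.326  1.395]
to .628,-.199,.096 tool cm [ 0.2  -0.2   8.34]
1370 [ 0.63173201 -0.20006641  0.15632268] ((630.1810913085938, -199.61573791503906), (20.109207153320312, 20.026891708374023), 69.92728424072266)
```

View pics/wrist2.png

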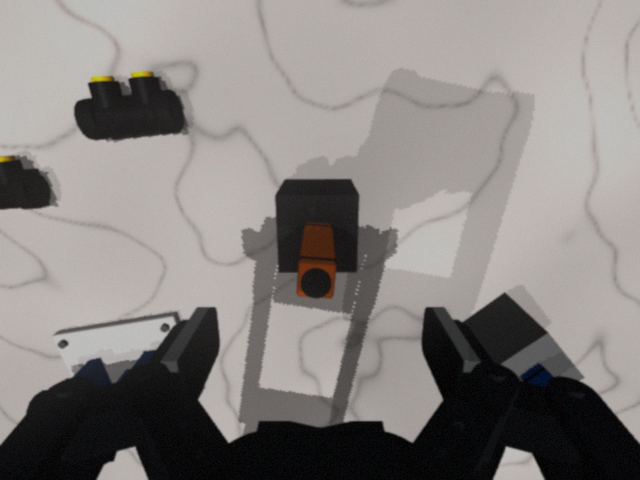

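The handle's top is now at (317,280), centred between the jaws. I'll go down.

>>> send_rows:
  series:
    - {"dp": [0.3,-0.1,2],"yaw": 0,"jaw": -1}
    - {"dp": [0,0,2],"yaw": 0,"jaw": -1}
    - {"dp": [0,0,2],"yaw": 0,"jaw": -1}
    - {"dp": [0,0,1.4],"yaw": 0,"jaw": -1}
    - {"dp": [0,0,0.9],"yaw": 0,"jaw": -1}
    - {"dp": [0,0,0],"yaw": 0,"jaw": -1}
    - {"dp": [0,0,0],"yaw": 0,"jaw": -1}

```text
clock: 3.03
tcp_pos: [0.6315, -0.2001, 0.0991]
eef_rot: [[0.968, -0.25, 0.001], [-0.25, -0.968, -0.0], [0.001, 0.0, -1.0]]
force: [0.2, 1.1, -0.1]
grip_width: 1.004
```

```bash
python3 where.py .629,-.1995,.096
python3 - <<'E'
from h import *
im,d=grab('wrist','3')
E
```

```text
t 3.03 tcp [ 0.6315 -0.2001  0.0991] yaw -14.46 z [ 5.e-04 -3.e-04 -1.e+00] F [ 0.17  1.06 -0.05] tau [ 0.011  0.009 -0.028] g 1.004 j [-0.426  0.424  1.53  -0.     1.187  1.397]
to .629,-.1995,.096 tool cm [-0.26  0.01  0.31]
```

View pics/wrist3.png

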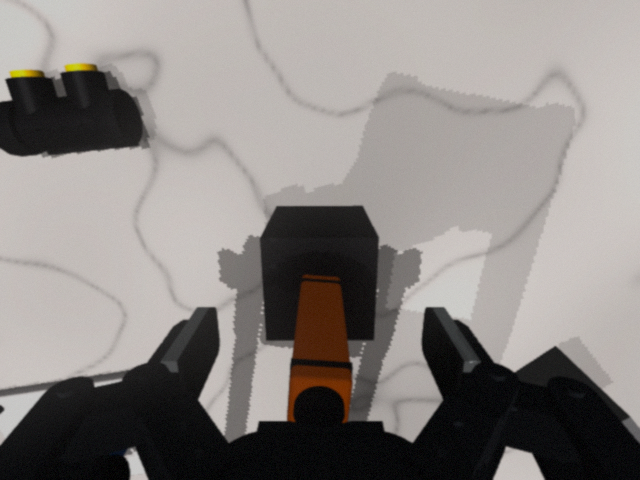

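The probe stands in line between the pads (handle at column 320). I'll close with a small correction.

>>> send_rows:
  series:
    - {"dp": [-0.15,0,0.25],"yaw": 0,"jaw": -1}
    - {"dp": [0,0,0],"yaw": 0,"jaw": 1}
    - {"dp": [0,0,0],"yaw": 0,"jaw": 1}
    - {"dp": [0,0,0],"yaw": 0,"jaw": 1}
    - {"dp": [0,0,0],"yaw": 0,"jaw": 1}
    - {"dp": [0,0,0],"yaw": 0,"jaw": 1}
    - {"dp": [0,0,0],"yaw": 0,"jaw": 1}
    - {"dp": [0,0,0],"yaw": 0,"jaw": 1}
    - {"dp": [0,0,0],"yaw": 0,"jaw": 1}

```text
clock: 3.83
tcp_pos: [0.6301, -0.1993, 0.0961]
eef_rot: [[0.968, -0.249, 0.001], [-0.249, -0.968, -0.0], [0.001, 0.0, -1.0]]
force: [1.2, 0.0, 2.1]
grip_width: 0.231
```

```bash
python3 where.py .629,-.1995,.096
```

```text
t 3.83 tcp [ 0.6301 -0.1993  0.0961] yaw -14.44 z [ 6.e-04 -2.e-04 -1.e+00] F [1.19 0.03 2.06] tau [ 0.026 -0.055 -0.025] g 0.231 j [-0.426  0.423  1.537  0.     1.181  1.397]
to .629,-.1995,.096 tool cm [-0.1   0.04  0.01]
```

>>> send_rows:
  series:
    - {"dp": [0,0,-0.5],"yaw": 0,"jaw": 1}
    - {"dp": [0,0,-1],"yaw": 0,"jaw": 1}
    - {"dp": [0,0,-1],"yaw": 0,"jaw": 1}
    - {"dp": [0,0,-1],"yaw": 0,"jaw": 1}
    - {"dp": [0,0,-1.2],"yaw": 0,"jaw": 1}
    - {"dp": [0,0,0],"yaw": 0,"jaw": 1}
    - {"dp": [0,0,0],"yaw": 0,"jaw": 1}

```text
clock: 4.42
tcp_pos: [0.6307, -0.1997, 0.1447]
eef_rot: [[0.968, -0.249, 0.003], [-0.249, -0.968, -0.001], [0.003, 0.001, -1.0]]
force: [-0.1, -0.2, -1.8]
grip_width: 0.232
```

```bash
python3 where.py .628,-.199,.143
python3 - <<'E'
from h import *
im,d=grab('scene','4');crop(im,170,220,290,340,5,'s4c')
E
```

```text
t 4.42 tcp [ 0.6307 -0.1997  0.1447] yaw -14.44 z [ 0.0027 -0.0012 -1.    ] F [-0.09 -0.19 -1.76] tau [-0.027  0.043  0.012] g 0.232 j [-0.426  0.372  1.506 -0.     1.26   1.397]
to .628,-.199,.143 tool cm [-0.28  0.    0.17]
```

View pics/s4c.png

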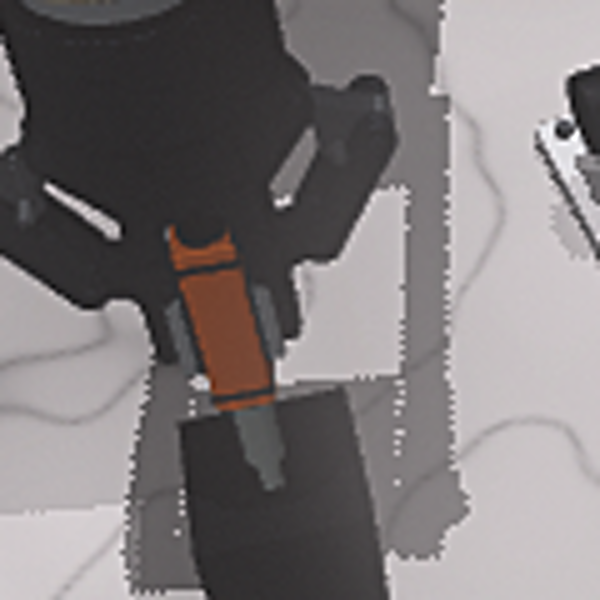

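The probe has come up 47 mm and its tip is still in the hole. Now I'll drag the handle towards the robot so that the hole's rim pivots the probe in the pads.

>>> send_rows:
  series:
    - {"dp": [-0.2,0,0],"yaw": 0,"jaw": 1}
    - {"dp": [-0.2,0,0],"yaw": 0,"jaw": 1}
    - {"dp": [-0.2,0,0],"yaw": 0,"jaw": 1}
    - {"dp": [-0.2,0,0],"yaw": 0,"jaw": 1}
    - {"dp": [-0.2,0,0],"yaw": 0,"jaw": 1}
    - {"dp": [-0.2,0,0],"yaw": 0,"jaw": 1}
    - {"dp": [-0.2,0,0],"yaw": 0,"jaw": 1}

```text
clock: 5.05
tcp_pos: [0.6174, -0.1961, 0.1428]
eef_rot: [[0.968, -0.25, 0.003], [-0.25, -0.968, -0.001], [0.003, 0.0, -1.0]]
force: [5.0, -1.5, -4.1]
grip_width: 0.228
```

```bash
python3 where.py .628,-.199,.143
python3 - <<'E'
from h import *
im,d=grab('scene','5');crop(im,170,220,290,340,5,'s5c')
E
```

```text
t 5.05 tcp [ 0.6174 -0.1961  0.1428] yaw -14.45 z [ 0.0034 -0.001  -1.    ] F [ 5.02 -1.52 -4.09] tau [-0.323 -1.551 -0.045] g 0.228 j [-4.290e-01  3.430e-01  1.548e+00  1.000e-03  1.247e+00  1.393e+00]
to .628,-.199,.143 tool cm [ 1.1   0.01 -0.02]
```

View pics/s5c.png

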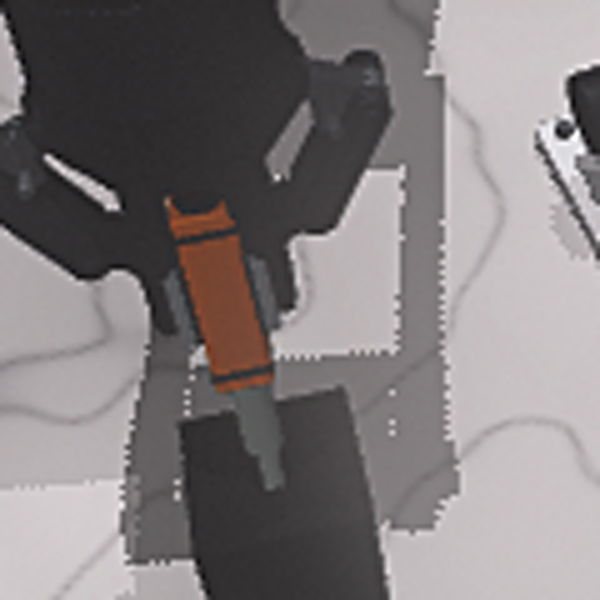

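Force is about 5 N and the probe is pivoting. I'll keep going.

>>> send_rows:
  series:
    - {"dp": [-0.2,0,0],"yaw": 0,"jaw": 1}
    - {"dp": [-0.2,0,0],"yaw": 0,"jaw": 1}
    - {"dp": [-0.2,0,0],"yaw": 0,"jaw": 1}
    - {"dp": [-0.2,0,0],"yaw": 0,"jaw": 1}
    - {"dp": [-0.2,0,0],"yaw": 0,"jaw": 1}
    - {"dp": [-0.2,0,0],"yaw": 0,"jaw": 1}
    - {"dp": [-0.2,0,0],"yaw": 0,"jaw": 1}

```text
clock: 5.68
tcp_pos: [0.6042, -0.1927, 0.1433]
eef_rot: [[0.968, -0.25, 0.004], [-0.25, -0.968, -0.001], [0.004, 0.0, -1.0]]
force: [4.5, -0.5, -2.0]
grip_width: 0.229
```

>>> send_rows:
  series:
    - {"dp": [-0.2,0,0],"yaw": 0,"jaw": 1}
    - {"dp": [-0.2,0,0],"yaw": 0,"jaw": 1}
    - {"dp": [-0.2,0,0],"yaw": 0,"jaw": 1}
    - {"dp": [-0.2,0,0],"yaw": 0,"jaw": 1}
    - {"dp": [-0.2,0,0],"yaw": 0,"jaw": 1}

```text
clock: 6.1
tcp_pos: [0.5947, -0.1903, 0.1435]
eef_rot: [[0.968, -0.25, 0.005], [-0.25, -0.968, -0.001], [0.005, 0.0, -1.0]]
force: [6.3, -2.0, -1.9]
grip_width: 0.225
```

```bash
python3 where.py .628,-.199,.143
python3 - <<'E'
from h import *
im,d=grab('scene','6');crop(im,170,220,290,340,5,'s6c')
E
```

```text
t 6.1 tcp [ 0.5947 -0.1903  0.1435] yaw -14.45 z [ 0.0047 -0.0013 -1.    ] F [ 6.26 -1.99 -1.9 ] tau [-0.364 -1.53  -0.039] g 0.225 j [-4.360e-01  2.890e-01  1.615e+00  1.000e-03  1.233e+00  1.386e+00]
to .628,-.199,.143 tool cm [3.45 0.02 0.06]
```

View pics/s6c.png

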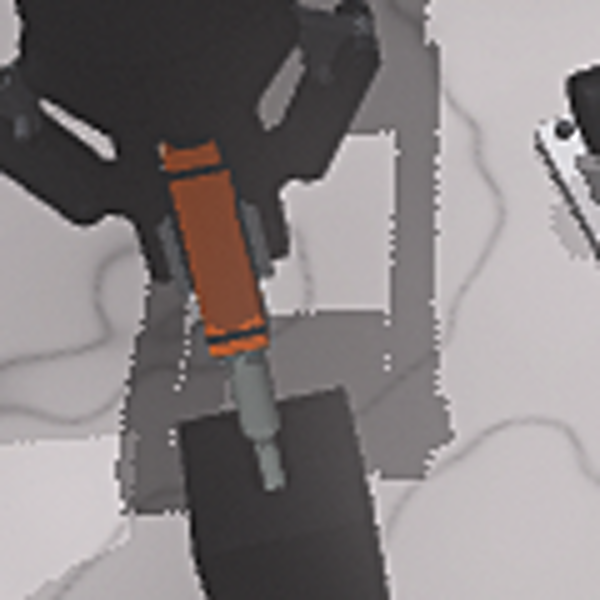

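```bash
cat > tilt.py <<'E'
from h import *
def tilt(tag,tcp,yaw,n='scene'):
    im,d=load(n,tag);P=cloud(n,d);hsv=cv2.cvtColor(im,cv2.COLOR_BGR2HSV)
    m=(hsv[...,0]<17)&(hsv[...,1]>110)&(np.linalg.norm(P-np.array(tcp),axis=-1)<.09)
    m=cv2.erode(m.astype(np.uint8),np.ones((3,3)))>0
    q=P[m];best=None
    rng=np.random.default_rng(0)
    for _ in range(500):
        a=q[rng.choice(len(q),3,False)];nn=np.cross(a[1]-a[0],a[2]-a[0]);l=np.linalg.norm(nn)
        if l<1e-6: continue
        nn/=l;i=abs((q-a[0])@nn)<.0025
        if best is None or i.sum()>best.sum(): best=i
    c=q[best].mean(0);nn=np.linalg.svd(q[best]-c)[2][2]
    x=np.array([np.cos(yaw),np.sin(yaw),0]);nn*=np.sign(nn@x)
    print(tag,len(q),best.sum(),"c",c.round(4),"n",nn.round(3),"tilt deg",np.degrees(np.arctan2(nn[2],nn@x)).round(2),"side",np.degrees(np.arcsin(nn@np.array([x[1],-x[0],0]))).round(2))
if __name__=="__main__":
    import sys
    for t in sys.argv[1:]:
        z=np.load(f"scene{t}.npz");R=z['R'];tilt(t,z['p'],np.arctan2(R[1,0],R[0,0]))
E
python3 tilt.py 4 5 6
```

```text
4 222 222 c [ 0.6381 -0.2014  0.1658] n [ 0.95  -0.312  0.001] tilt deg 0.04 side 3.74
5 234 234 c [ 0.6257 -0.1979  0.1637] n [ 0.966 -0.244  0.08 ] tilt deg 4.6 side -0.26
6 252 240 c [ 0.6044 -0.1921  0.1684] n [ 0.917 -0.262  0.3  ] tilt deg 17.48 side 1.44
```

>>> send_rows:
  series:
    - {"dp": [-0.2,0,0],"yaw": 0,"jaw": 1}
    - {"dp": [-0.2,0,0],"yaw": 0,"jaw": 1}
    - {"dp": [-0.2,0,0],"yaw": 0,"jaw": 1}
    - {"dp": [-0.2,0,0],"yaw": 0,"jaw": 1}
    - {"dp": [-0.2,0,0],"yaw": 0,"jaw": 1}
    - {"dp": [-0.2,0,0],"yaw": 0,"jaw": 1}
    - {"dp": [-0.1,0,0],"yaw": 0,"jaw": 1}
    - {"dp": [0,0,0],"yaw": 0,"jaw": 1}

```text
clock: 6.82
tcp_pos: [0.5823, -0.1871, 0.1439]
eef_rot: [[0.968, -0.249, 0.005], [-0.249, -0.968, -0.002], [0.006, 0.0, -1.0]]
force: [5.8, -0.7, -1.1]
grip_width: 0.229
```

```bash
python3 where.py .628,-.199,.143
python3 - <<'E'
from h import *
im,d=grab('scene','7');crop(im,170,220,290,340,5,'s7c')
E
python3 tilt.py 7
```

```text
t 6.82 tcp [ 0.5823 -0.1871  0.1439] yaw -14.45 z [ 0.0054 -0.0016 -1.    ] F [ 5.77 -0.71 -1.14] tau [-0.281 -1.518 -0.011] g 0.229 j [-4.400e-01  2.590e-01  1.650e+00  1.000e-03  1.227e+00  1.382e+00]
to .628,-.199,.143 tool cm [4.72 0.02 0.12]
7 294 282 c [ 0.5938 -0.1896  0.1665] n [ 0.886 -0.229  0.404] tilt deg 23.81 side 0.06
```

>>> send_rows:
  series:
    - {"dp": [0.05,0,-1],"yaw": 0,"jaw": 1}
    - {"dp": [0,0,-2],"yaw": 0,"jaw": 1}
    - {"dp": [0,0,-2],"yaw": 0,"jaw": 1}
    - {"dp": [0,0,-2],"yaw": 0,"jaw": 1}
    - {"dp": [0,0,-2],"yaw": 0,"jaw": 1}
    - {"dp": [0,0,0],"yaw": 0,"jaw": 1}
    - {"dp": [0,0,0],"yaw": 0,"jaw": 1}
    - {"dp": [0,0,0],"yaw": 0,"jaw": 1}

```text
clock: 7.53
tcp_pos: [0.58, -0.1863, 0.2313]
eef_rot: [[0.968, -0.249, -0.002], [-0.249, -0.968, 0.001], [-0.002, -0.0, -1.0]]
force: [1.1, 0.2, -1.8]
grip_width: 0.225
```

```bash
python3 where.py
python3 - <<'E'
from h import *
im,d=grab('scene','8');crop(im,170,180,290,300,5,'s8c')
im,d=grab('wrist','8')
E
python3 tilt.py 8
```

```text
t 7.53 tcp [ 0.58   -0.1863  0.2313] yaw -14.44 z [-2.1e-03  9.0e-04 -1.0e+00] F [ 1.09  0.21 -1.77] tau [ 0.039 -0.041 -0.029] g 0.225 j [-0.44   0.185  1.568 -0.     1.391  1.383]
8 368 359 c [ 0.5919 -0.1889  0.2533] n [ 0.885 -0.255  0.39 ] tilt deg 22.93 side 1.48
```

View pics/s8c.png

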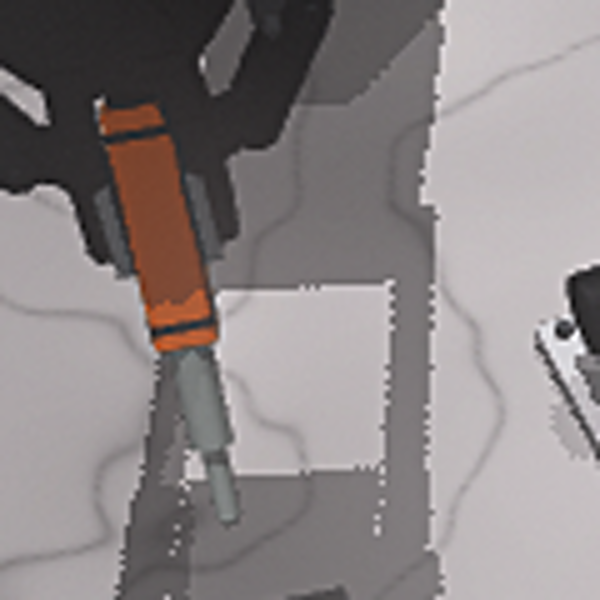

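View pics/wrist8.png

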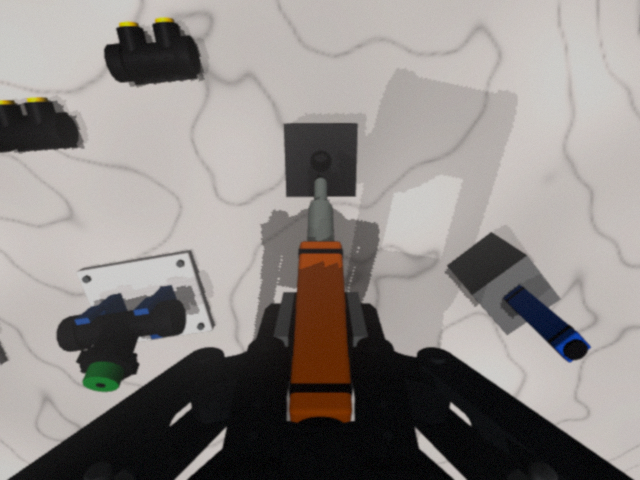

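Scene and wrist views show the probe free of the stand and leaning, with its tip at wrist pixel (320,180). I'll refine the tilt and tip position in the tool frame.

```bash
cat > tw.py <<'E'
from h import *
import sys
T={'eef_rot':np.eye(3),'tcp_pos':np.zeros(3)}
for t in sys.argv[1:]:
    im,d=load('wrist',t);P=cloud('wrist',d,T)
    hsv=cv2.cvtColor(im,cv2.COLOR_BGR2HSV)
    m=(hsv[...,0]<17)&(hsv[...,1]>110)&(np.linalg.norm(P,axis=-1)<.1)
    m=cv2.erode(m.astype(np.uint8),np.ones((5,5)))>0
    v,u=np.mgrid[0:480,0:640];m&=(v<375)
    q=P[m];c=q.mean(0);n=np.linalg.svd(q-c)[2][2];n*=np.sign(n[0]);
    # axis from plane; z tool down so axis (tip->handle) = (-s,0,-c), face normal (c,0,-s)
    print(t,len(q),"c",c.round(4),"n",n.round(3),"tilt",np.degrees(np.arctan2(-n[2],n[0])).round(2),"rms",((q-c)@n).std().round(5))
    print("axis x at tool z=-.019:", (c[0]-n[0]*.01+(-.019-(c-n*.01)[2])*n[2]/-n[0]).round(4))
    # grey tip/shaft pts
    g=(hsv[...,1]<90)&(abs(P[...,1])<.02)&(P[...,2]>.02)&(P[...,2]<.1)&(d<.27)&(P[...,0]>0)
    q=P[g]
    for z0 in np.arange(.025,.1,.01):
        i=abs(q[:,2]-z0)<.004
        if i.sum()>3: print("z",z0.round(3),i.sum(),"x max/med",np.percentile(q[i,0],95).round(4),np.median(q[i],0).round(4))
    i=np.argsort(-q[:,2])[:15];print("lowest",q[i].mean(0).round(4),"max z",q[:,2].max().round(4))
E
python3 tw.py 8
```

```text
8 5315 c [ 0.0119  0.0002 -0.0229] n [ 0.917 -0.003 -0.4  ] tilt 23.56 rms 0.00054
axis x at tool z=-.019: 0.0027
z 0.025 261 x max/med 0.0308 [0.0286 0.0005 0.0254]
z 0.035 262 x max/med 0.035 [0.0326 0.0005 0.0349]
z 0.045 237 x max/med 0.0392 [0.0369 0.0005 0.0448]
z 0.055 47 x max/med 0.0408 [ 0.0398 -0.      0.0561]
z 0.065 117 x max/med 0.0449 [ 0.0428 -0.      0.0651]
z 0.075 73 x max/med 0.0486 [ 0.0469 -0.      0.0739]
lowest [0.0479 0.0002 0.0769] max z 0.0779
```

>>> send_rows:
  series:
    - {"dp": [0,0,-2],"yaw": 0,"jaw": 1}
    - {"dp": [0,0,-2],"yaw": 0,"jaw": 1}
    - {"dp": [0,0,0],"yaw": -3.5,"jaw": 1}
    - {"dp": [0,0,0],"yaw": -3.5,"jaw": 1}
    - {"dp": [-1.4,-3.6,0],"yaw": 0,"jaw": 1}
    - {"dp": [-1.4,-3.6,0],"yaw": 0,"jaw": 1}
    - {"dp": [-1.4,-3.6,0],"yaw": 0,"jaw": 1}
    - {"dp": [-1.4,-3.6,0],"yaw": 0,"jaw": 1}
    - {"dp": [-1.4,-3.6,0],"yaw": 0,"jaw": 1}

```text
clock: 8.38
tcp_pos: [0.5333, 0.0024, 0.271]
eef_rot: [[0.991, -0.13, -0.003], [-0.13, -0.991, 0.0], [-0.003, -0.0, -1.0]]
force: [0.7, 0.6, -0.4]
grip_width: 0.227
```

>>> send_rows:
  series:
    - {"dp": [-1.4,-3.6,0],"yaw": 0,"jaw": 1}
    - {"dp": [-1.4,-3.6,0],"yaw": 0,"jaw": 1}
    - {"dp": [-1.4,-3.6,0],"yaw": 0,"jaw": 1}
    - {"dp": [-1.4,-3.6,0],"yaw": 0,"jaw": 1}
    - {"dp": [-1.4,-3.6,0],"yaw": 0,"jaw": 1}
    - {"dp": [-1.4,-3.6,0],"yaw": 0,"jaw": 1}
    - {"dp": [-1.4,-3.6,0],"yaw": 0,"jaw": 1}
    - {"dp": [0,0,0],"yaw": 0,"jaw": 1}
    - {"dp": [0,0,0],"yaw": 0,"jaw": 1}

```text
clock: 9.13
tcp_pos: [0.4688, 0.265, 0.2712]
eef_rot: [[0.992, -0.125, -0.003], [-0.125, -0.992, -0.001], [-0.002, 0.001, -1.0]]
force: [1.0, 0.6, -2.0]
grip_width: 0.225
```

```bash
python3 where.py .456,.312,.224
python3 - <<'E'
from h import *
im,d=grab('wrist','9')
E
python3 tw.py 9
```

```text
t 9.13 tcp [0.4688 0.265  0.2712] yaw -7.2 z [-0.0026 -0.0011 -1.    ] F [ 1.02  0.58 -2.01] tau [-0.018  0.035 -0.019] g 0.225 j [ 0.368 -0.009  1.7   -0.     1.454  2.065]
to .456,.312,.224 tool cm [-1.84 -4.51  4.72]
9 5297 c [ 0.0119  0.0002 -0.0229] n [ 0.917 -0.004 -0.4  ] tilt 23.58 rms 0.00053
axis x at tool z=-.019: 0.0027
z 0.025 263 x max/med 0.0307 [0.0285 0.0001 0.0253]
z 0.035 262 x max/med 0.0349 [0.0327 0.0001 0.035 ]
z 0.045 241 x max/med 0.0397 [0.037  0.0001 0.0449]
z 0.055 45 x max/med 0.0408 [0.0399 0.0001 0.0568]
z 0.065 111 x max/med 0.0448 [0.0428 0.0007 0.0649]
z 0.075 75 x max/med 0.0486 [0.0469 0.0007 0.0739]
lowest [0.048  0.0006 0.0768] max z 0.0779
```

View pics/wrist9.png

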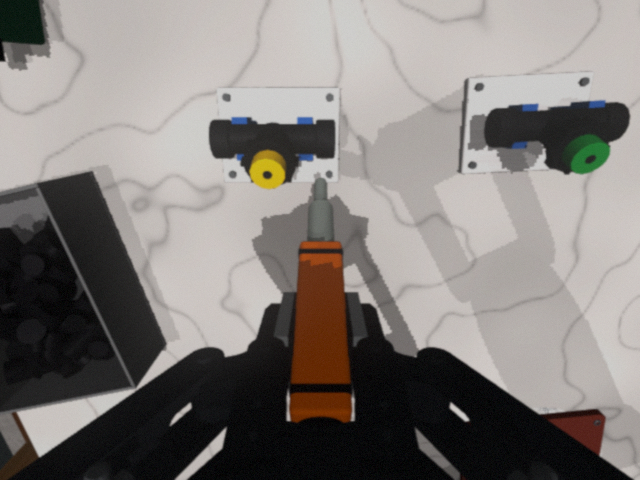

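The probe's tip is at (320,180), the yellow dot at (267,174), and the plate is square in the picture. I'll measure the dot and the face's normal in the tool frame.

```bash
cat > dot.py <<'E'
from h import *
import sys
t=sys.argv[1];T={'eef_rot':np.eye(3),'tcp_pos':np.zeros(3)}
z=np.load(f'wrist{t}.npz');im,d=z['im'],z['d'];P=cloud('wrist',d,T);s=manip.observe()
hsv=cv2.cvtColor(im,cv2.COLOR_BGR2HSV)
m=(hsv[...,0]>20)&(hsv[...,0]<35)&(hsv[...,1]>120)&(hsv[...,2]>70)
W=P@z['R'].T+z['p']
m&=(np.linalg.norm(W-np.array([.5145,.3045,.116]),axis=-1)<.03)
m2=cv2.morphologyEx(m.astype(np.uint8),cv2.MORPH_CLOSE,np.ones((5,5)))
q=P[m];best=None;rng=np.random.default_rng(0)
for _ in range(600):
    a=q[rng.choice(len(q),3,False)];n=np.cross(a[1]-a[0],a[2]-a[0]);l=np.linalg.norm(n)
    if l<1e-7: continue
    n/=l;i=abs((q-a[0])@n)<.001
    if best is None or i.sum()>best.sum(): best=i
f=q[best];c=f.mean(0);n=np.linalg.svd(f-c)[2][2];n*=-np.sign(n[2])
print("face pts",len(f),"centre tool",c.round(4),"normal tool",n.round(3),"lean",np.degrees(np.arctan2(-n[0],-n[2])).round(1))
dk=cv2.morphologyEx(m.astype(np.uint8),cv2.MORPH_CLOSE,np.ones((15,15)))-m.astype(np.uint8)
v,u=np.nonzero(m);v0,v1,u0,u1=v.min(),v.max(),u.min(),u.max()
sub=(hsv[...,2]<70)&(dk>0);v,u=np.nonzero(sub)
k=cv2.connectedComponentsWithStats(sub.astype(np.uint8))
for i in range(1,k[0]):
    if k[2][i,4]>6:
        px=k[3][i];K=np.array(viewer.calibration('wrist')['K']);Tc=np.array(viewer.calibration('wrist')['T_tool_cam'])
        r=Tc[:3,:3]@np.array([(px[0]-K[0,2])/K[0,0],(px[1]-K[1,2])/K[1,1],1]);o=Tc[:3,3]
        X=o+r*((c-o)@n)/(r@n);print("dark",px.round(1),k[2][i,4],"tool",X.round(4),"world",(z['R']@X+z['p']).round(4))
print("centre world",(z['R']@c+z['p']).round(4),"normal world",(z['R']@n).round(3))
E
python3 dot.py 9
```

```text
face pts 697 centre tool [ 0.0408 -0.0438  0.1536] normal tool [-0.417  0.002 -0.909] lean 24.6
dark [266.8 174.4] 33 tool [ 0.04   -0.0443  0.154 ] world [0.5136 0.3038 0.117 ]
centre world [0.5143 0.3032 0.1174] normal world [-0.412  0.051  0.91 ]
```

>>> send_rows:
  series:
    - {"dp": [-0.7,-2.2,0],"yaw": 0,"jaw": 1}
    - {"dp": [-0.7,-2.2,0],"yaw": 0,"jaw": 1}
    - {"dp": [0,0,1.5],"yaw": 0,"jaw": 1}
    - {"dp": [0,0,1.5],"yaw": 0,"jaw": 1}
    - {"dp": [0,0,1.5],"yaw": 0,"jaw": 1}
    - {"dp": [0,0,0.5],"yaw": 0,"jaw": 1}
    - {"dp": [0,0,0],"yaw": 0,"jaw": 1}
    - {"dp": [0,0,0],"yaw": 0,"jaw": 1}
    - {"dp": [0,0,0],"yaw": 0,"jaw": 1}

```text
clock: 9.93
tcp_pos: [0.4629, 0.3085, 0.2238]
eef_rot: [[0.991, -0.131, 0.001], [-0.131, -0.991, 0.001], [0.001, -0.001, -1.0]]
force: [-0.3, 0.7, -1.0]
grip_width: 0.224
```

```bash
python3 where.py
python3 - <<'E'
from h import *
im,d=grab('wrist','10')
crop(im,230,110,410,245,4,'w10c')
im,d=grab('scene','10');crop(im,350,80,470,200,5,'s10c')
E
python3 dot.py 10; python3 tw.py 10
```

```text
t 9.93 tcp [0.4629 0.3085 0.2238] yaw -7.5 z [ 1.3e-03  5.0e-04 -1.0e+00] F [-0.34  0.72 -0.96] tau [0.01  0.058 0.001] g 0.224 j [ 0.446  0.061  1.717 -0.     1.362  2.148]
face pts 943 centre tool [ 0.0525 -0.0017  0.1061] normal tool [-0.416  0.005 -0.909] lean 24.6
dark [317.2 168.5] 56 tool [ 0.0508 -0.0019  0.1069] world [0.5137 0.3037 0.117 ]
centre world [0.5153 0.3034 0.1178] normal world [-0.414  0.049  0.909]
10 5123 c [ 0.0117  0.0001 -0.0234] n [ 0.917 -0.004 -0.4  ] tilt 23.55 rms 0.00053
axis x at tool z=-.019: 0.0027
z 0.025 261 x max/med 0.0308 [0.0286 0.0001 0.0254]
z 0.035 270 x max/med 0.0351 [0.0326 0.0003 0.035 ]
z 0.045 239 x max/med 0.0393 [0.037  0.0006 0.0449]
z 0.055 48 x max/med 0.041 [0.0399 0.0004 0.0567]
z 0.065 113 x max/med 0.0451 [0.0429 0.0001 0.065 ]
z 0.075 69 x max/med 0.0485 [0.0469 0.0001 0.0739]
lowest [0.0477 0.0001 0.0762] max z 0.0775
```

View pics/w10c.png

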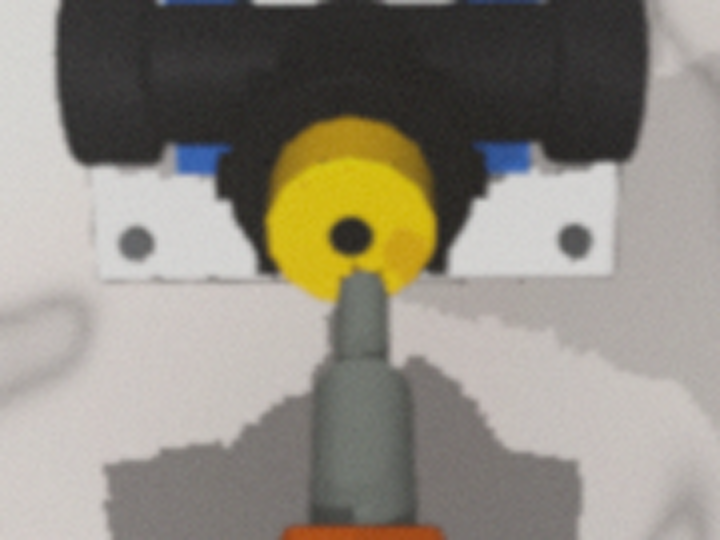

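View pics/s10c.png

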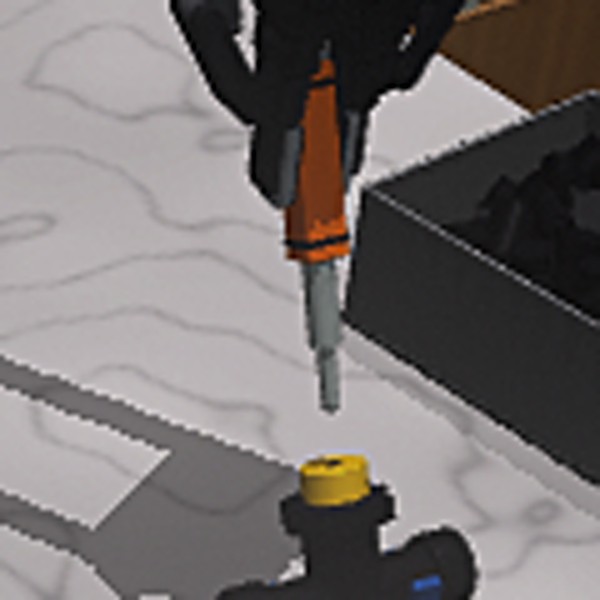

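The tip sits about 28 mm off the face and roughly 7 mm high of the valve's line in tool x. I'll correct this, then close in along the valve axis.

>>> send_rows:
  series:
    - {"dp": [-0.7,-0.2,0],"yaw": 0,"jaw": 1}
    - {"dp": [0,0,0],"yaw": 0,"jaw": 1}
    - {"dp": [0.21,0,0.46],"yaw": 0,"jaw": 1}
    - {"dp": [0.21,0,0.46],"yaw": 0,"jaw": 1}
    - {"dp": [0.21,0,0.46],"yaw": 0,"jaw": 1}
    - {"dp": [0.21,0,0.46],"yaw": 0,"jaw": 1}
    - {"dp": [0,0,0],"yaw": 0,"jaw": 1}
    - {"dp": [0,0,0],"yaw": 0,"jaw": 1}
    - {"dp": [0,0,0],"yaw": 0,"jaw": 1}

```text
clock: 10.78
tcp_pos: [0.4638, 0.3107, 0.2043]
eef_rot: [[0.992, -0.13, -0.0], [-0.13, -0.992, -0.0], [-0.0, 0.0, -1.0]]
force: [1.0, 0.6, -1.3]
grip_width: 0.226
```

```bash
python3 where.py
python3 - <<'E'
from h import *
im,d=grab('wrist','11')
crop(im,230,110,410,245,4,'w11c')
im,d=grab('scene','11');crop(im,350,80,470,200,5,'s11c')
E
python3 dot.py 11
```

```text
t 10.78 tcp [0.4638 0.3107 0.2043] yaw -7.45 z [-2.e-04 -1.e-04 -1.e+00] F [ 0.99  0.55 -1.27] tau [-0.015  0.029  0.059] g 0.226 j [0.449 0.082 1.732 0.    1.327 2.15 ]
face pts 1075 centre tool [0.0525 0.0007 0.0862] normal tool [-0.426  0.001 -0.905] lean 25.2
dark [320.6 173.1] 71 tool [0.0502 0.0005 0.0873] world [0.5135 0.3037 0.117 ]
centre world [0.5157 0.3032 0.1181] normal world [-0.422  0.054  0.905]
```

View pics/w11c.png

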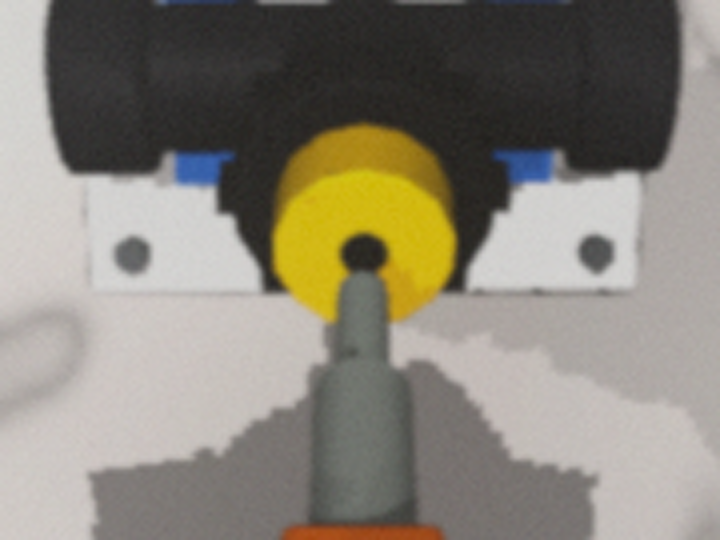

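View pics/s11c.png

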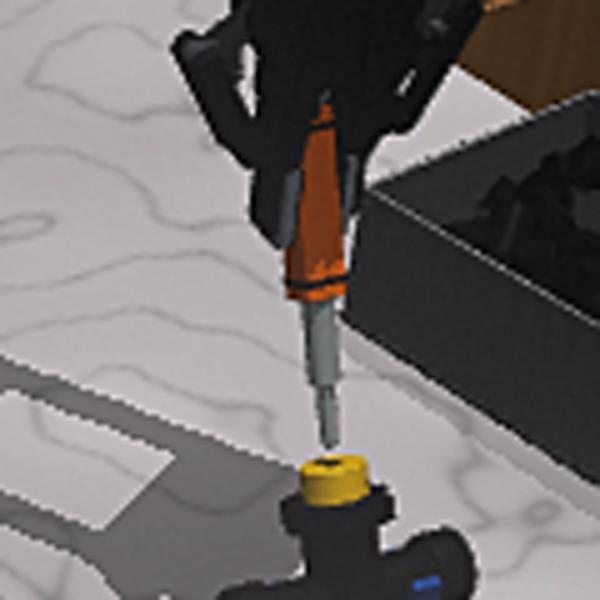

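>>> send_rows:
  series:
    - {"dp": [0.18,0,0.2],"yaw": 0,"jaw": 1}
    - {"dp": [0.08,0,0.18],"yaw": 0,"jaw": 1}
    - {"dp": [0.08,0,0.18],"yaw": 0,"jaw": 1}
    - {"dp": [0.04,0,0.1],"yaw": 0,"jaw": 1}
    - {"dp": [0,0,0],"yaw": 0,"jaw": 1}
    - {"dp": [0,0,0],"yaw": 0,"jaw": 1}
    - {"dp": [0,0,0],"yaw": 0,"jaw": 1}

```text
clock: 11.47
tcp_pos: [0.4674, 0.3102, 0.1978]
eef_rot: [[0.992, -0.129, -0.0], [-0.129, -0.992, -0.0], [-0.0, 0.0, -1.0]]
force: [0.8, -0.0, -0.2]
grip_width: 0.225
```

```bash
python3 where.py
python3 - <<'E'
from h import *
F=[]
im,d=grab('wrist','12')
crop(im,230,110,410,245,4,'w12c')
im,d=grab('scene','12');crop(im,350,80,470,200,5,'s12c')
E
python3 dot.py 12;python3 where.py
```

```text
t 11.47 tcp [0.4674 0.3102 0.1978] yaw -7.44 z [-1.e-04 -0.e+00 -1.e+00] F [ 0.77 -0.01 -0.25] tau [-0.002  0.011  0.013] g 0.225 j [0.445 0.094 1.732 0.    1.315 2.146]
face pts 1063 centre tool [0.0492 0.0005 0.08  ] normal tool [-0.427 -0.003 -0.904] lean 25.3
dark [321.8 177. ] 13 tool [0.0488 0.0012 0.0802] world [0.5157 0.3027 0.1176]
centre world [0.5161 0.3033 0.1178] normal world [-0.423  0.059  0.904]
t 11.57 tcp [0.4674 0.3102 0.1979] yaw -7.44 z [-0. -0. -1.] F [-1.35 -0.8  -0.11] tau [-0.039  0.052  0.082] g 0.227 j [ 0.445  0.094  1.732 -0.     1.315  2.146]
```

View pics/w12c.png

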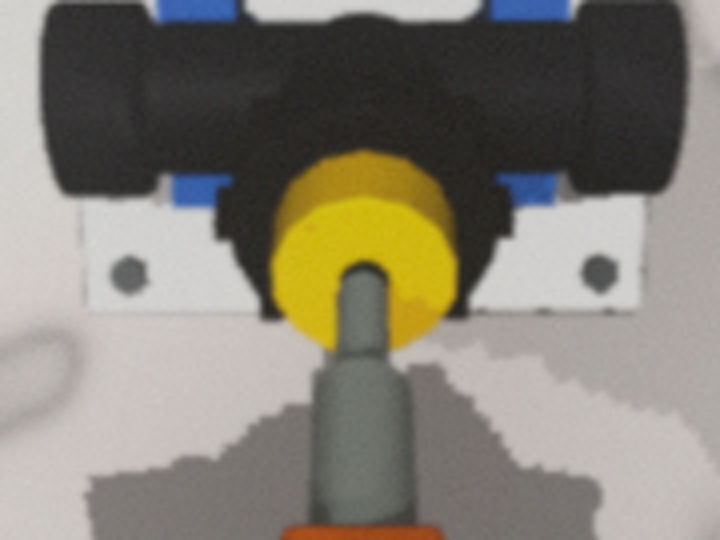

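View pics/s12c.png

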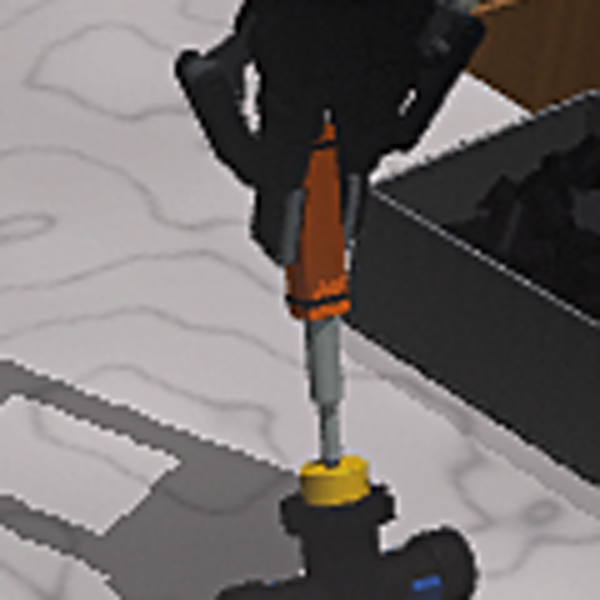

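The tip is on the dot in both views and the probe's weight is just coming off the wrist. I'll press 6 mm along the axis, slowly.

>>> send_rows:
  series:
    - {"dp": [0.05,0,0.11],"yaw": 0,"jaw": 1}
    - {"dp": [0.05,0,0.11],"yaw": 0,"jaw": 1}
    - {"dp": [0.05,0,0.11],"yaw": 0,"jaw": 1}
    - {"dp": [0.05,0,0.11],"yaw": 0,"jaw": 1}
    - {"dp": [0.05,0,0.11],"yaw": 0,"jaw": 1}
    - {"dp": [0,0,0],"yaw": 0,"jaw": 1}
    - {"dp": [0,0,0],"yaw": 0,"jaw": 1}
    - {"dp": [0,0,0],"yaw": 0,"jaw": 1}
    - {"dp": [0,0,0],"yaw": 0,"jaw": 1}

```text
clock: 12.32
tcp_pos: [0.47, 0.31, 0.1925]
eef_rot: [[0.992, -0.129, 0.0], [-0.129, -0.992, 0.0], [0.0, -0.0, -1.0]]
force: [-1.1, -0.2, 1.6]
grip_width: 0.228
```

```bash
python3 where.py
python3 - <<'E'
from h import *
im,d=grab('wrist','13')
crop(im,230,110,410,245,4,'w13c')
im,d=grab('scene','13');crop(im,350,80,470,200,5,'s13c')
E
python3 dot.py 13;python3 tw.py 13|head -2; F=1; for i in 1 2 3 4 5 6; do python3 -c "
from h import *
viewer.get_image('top');print(np.round(manip.observe()['force'],2))"; done
```

```text
t 12.32 tcp [0.47   0.31   0.1925] yaw -7.44 z [ 2.e-04  2.e-04 -1.e+00] F [-1.12 -0.18  1.56] tau [0.015 0.139 0.016] g 0.228 j [0.443 0.104 1.732 0.    1.305 2.143]
face pts 1066 centre tool [0.0488 0.0009 0.08  ] normal tool [-0.417 -0.002 -0.909] lean 24.6
dark [322.7 177.8] 9 tool [0.0483 0.0017 0.0802] world [0.5177 0.302  0.1123]
centre world [0.5183 0.3028 0.1125] normal world [-0.413  0.056  0.909]
13 5408 c [ 0.0118  0.0002 -0.023 ] n [ 0.917 -0.002 -0.4  ] tilt 23.57 rms 0.00054
axis x at tool z=-.019: 0.0027
[-1.26  0.56  1.75]
[-0.58  1.1   2.36]
[-0.8   1.59  1.66]
[-0.93 -0.17  1.7 ]
[-0.2   0.97  2.23]
[-0.67  0.69  1.91]
```

View pics/w13c.png

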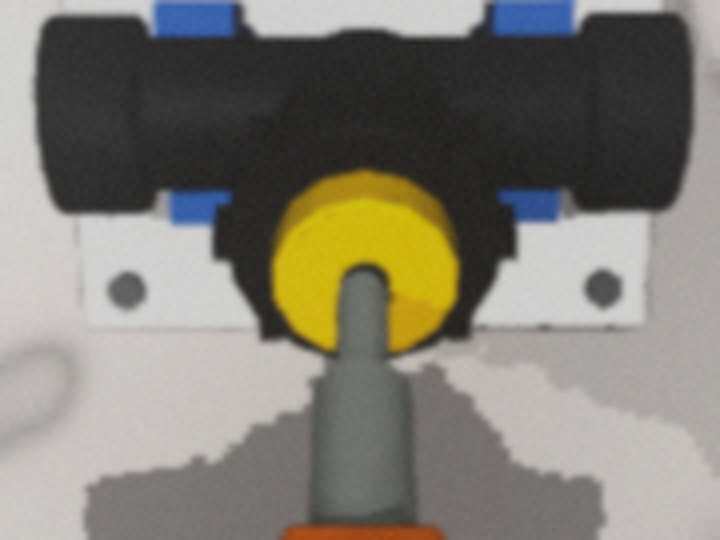

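View pics/s13c.png

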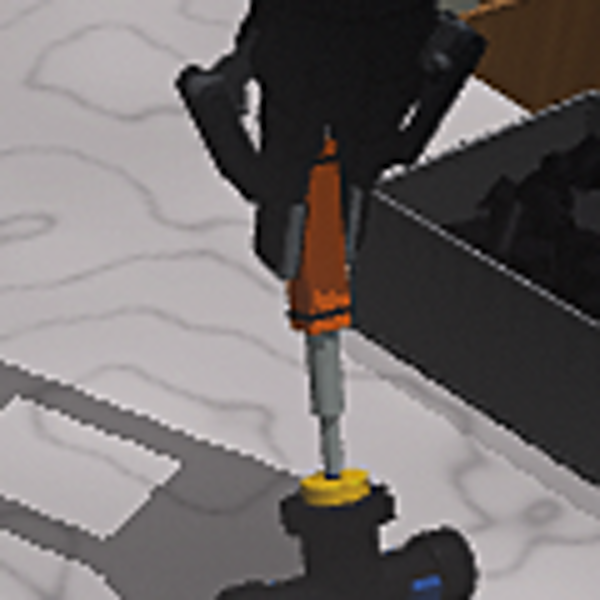

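```bash
python3 where.py; python3 -c "
from h import *
print(ticket.hand_in())"; python3 where.py
```

```text
t 12.72 tcp [0.47   0.3099 0.1924] yaw -7.44 z [ 2.e-04  1.e-04 -1.e+00] F [-0.67  0.69  1.91] tau [0.023 0.115 0.019] g 0.22 j [0.443 0.104 1.732 0.    1.305 2.143]
the job is handed in; nothing more can be done
None
the job is handed in; nothing more can be done
```

I pulled the probe out of its stand and pressed its tip on the yellow disc's black dot, with the disc about halfway in. I handed in at 12.7 s, still gripping and holding it there; no verdict is reported.

The tool can't tilt, so I leaned the probe in the grip. I lifted it until only the thin tip was in the hole, then pulled the handle towards the robot so the hole's rim turned it. Then I lifted it clear and lined it up with the valve by the wrist camera.

The last checks before handing in:

| Check | Measured | Required |
|---|---|---|
| Probe tilt / valve lean | 23.6° / 24.6–25.3°, so 1–2° off square | within 9° |
| Disc travel | about 6 mm, from the disc face's depth | 3–9 mm |
| Contact force | about 3 N, from the wrist force plus the probe's weight | 1–8 N |
| Tip on the dot | on it in the wrist and scene views, estimated within 1–2 mm; the tip partly hid the dot | within 7 mm |
| Holding still | arm position unchanged over the last 0.4 s, grip firm | under 10 mm/s |

The wrist force readings scattered by about 1 N, so the contact force is approximate. It agrees with the disc travel. An early tilt reading from the scene camera was 22.9°, against 23.6° from the wrist camera; I used the wrist value. The planned path kept clear of the green disc, the gauge and the fittings, but I didn't measure them again at the end.

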